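# Extrude a drilled stone core and show it to the inspection camera

## Task

A drilled stone core sits down inside the barrel of the hydraulic core extruder: pump the extruder's handle in full strokes, each time right down to its stop and right back up, until the core stands at least half out of the barrel. Then take the core by its upper end, lift it out and hold its bare lower part in the inspection camera's focus, on the lens's axis 120 mm in front of the glass, with its flank square to the lens: lower end down, and the core leaning back away from the camera by as much as the camera looks down. Finish while still holding it steady there in the air; do not drop it, do not touch the camera or its stand, and leave the other things on the bench where they are.

Things in the scene. Friction and masses are not known exactly. Their poses are not given: they have to be found in the camera images.
- core: the drilled stone core to be inspected: a pale, banded upright cylinder 35 mm across and 90 mm long, 0.15 to 0.29 kg, loose inside the barrel of the extruder with 1.5 mm of play all round. At the start its top lies 3 mm below the barrel's mouth. Origin at the centre of its lower end, z up along it
- core_view (a point): the point on the core's axis 25 mm above its lower end: the middle of its lower part, which the fingers must leave bare and which is to be in the camera's focus
- extruder: the hydraulic core extruder, bolted down: base plate 200 x 190 mm, blue casting with reservoir, hand pump, and a clamped upright steel barrel, 43 mm outside, 38 mm bore. Origin on the bench under the barrel's axis; -y points along the pump handle. Only the barrel and the handle are higher than 125 mm
- ram (a joint): lift of the ram under the core, m: 0 at the start, at most 0.06. Each full pump stroke raises it, and the core on it, by about 0.012 (a stroke of less than about three quarters raises it less or not at all); it stays up by itself. Four full strokes bring the core about 45 mm out of the barrel, five about 56 mm, the end of its travel
- barrel_rim (a point): centre of the barrel's mouth, 200 mm above the bench, on the axis of the barrel (vertical)
- pump_handle (a joint): angle of the pump handle: 0 at rest, fully up (it then rises outward at 0.50 rad above level), 0.75 fully down at its stop (0.25 rad below level). A spring brings it back up; pushing it down takes 6 to 16 N at the grip. Above 0.62 counts as right down, below 0.10 as right back up
- handle_grip (a point): point on the top of the handle's black rubber grip, 205 mm out along the handle from its hinge; it moves with the handle. The grip is a round bar 26 mm thick, from 150 mm to 240 mm from the hinge
- handle_hinge (a point): the handle's hinge, 110 mm above the bench and 75 mm from the barrel's axis towards the handle; the hinge axis is level, along the extruder's x
- camera_head: the inspection camera with its round lens (38 mm) and ring lamp (68 mm across), fixed on a stand, looking down at 25 degrees. Origin at the centre of the lens's front face; its -x axis is the direction in which it looks, y is level, z is the up direction of its picture (leaning 25 degrees from vertical, away from the camera)
- camera_stand: the camera's fixed stand: base plate 130 x 150 mm, a steel post 316 mm high behind the camera. Origin on the bench under its base, the camera looks towards its -x side
- focus (a point): the camera's focus: the point in the air on the lens's axis, 120 mm in front of the lens's front face, about 0.20 m above the bench
- old_core_a: loose stone core, 35 mm across and 85 mm long, lying in the wooden tray: leave alone. Origin under its middle
- old_core_b: loose stone core, 35 mm across and 60 mm long, lying in the wooden tray: leave alone. Origin under its middle
- beaker: white plastic beaker, 76 mm across the rim and 90 mm high, standing on the bench at the near right: leave alone. Origin under its centre
- dowel_pin: steel dowel pin with a collar at each end, 168 mm long and 22 mm across the collars, lying on the bench under the end of the pump handle: leave alone. Origin under its middle, x along it
- hammer: hammer with a long handle, lying on the bench at the right: leave alone
- brush: dusting brush, lying on the bench between the robot and the camera: leave alone
- resin_jar: closed jar with a black cap, 70 mm across and 85 mm high, standing behind the extruder: leave alone. Origin under its centre
- wood_wedge: strip of wood 110 x 45 x 22 mm, lying on the bench behind the extruder: leave alone. Origin under its middle

How it is judged:
By the outcome, as a careful person would: the job done as asked, in the order asked, and still so for the second after the job is handed in, while the arm keeps its last pose, push and grip.
It also fails if it takes over 70 s, if anything falls off the work surface, if the arm or the gripper's body presses on something with over 40 N, if the wrist force passes 120 N, or if a joint passes its speed limit or range.

## Robot

A 6-joint arm with a two-finger parallel gripper is mounted at the origin on the work surface. World frame = base frame: x ahead of the robot, y to its left, z up, the work surface at z = 0. Lengths are in m, angles in rad, forces in N, time in s.
With the tool pointing down it reaches from about 0.425 to 0.95 m from the base axis. Payload 3.5 kg.
Tool frame: the origin (TCP) lies at the very end of the fingers, on their centre line; the grasp point (between the pads) lies 19 mm behind it; z points along the fingers, y is the line along which they close (so a half turn about z gives the same grasp; the last joint's range is limited). The gripper opens to 85 mm and grips with 20 to 120 N. Pads are 22 mm wide; open, the fingers measure 114 mm over their backs; the gripper's body (76 mm by 85 mm) begins 54 mm behind the grasp point. The pads swing forward as they close: fully open they stand 13 mm farther back than shut.
Start: joints at [1.196, 0.286, 1.577, -0, 1.279, -0.15], TCP at [0.15, 0.658, 0.231] pointing down, gripper open.
Joint ranges: [-2.77, 2.77], [-0.9, 2.22], [0.21, 2.48], [-1.53, 4.67], [0.24, 2.81], [-2.84, 2.84]. Speed limits (rad/s): [2.79, 2.79, 3.14, 3.14, 3.14, 3.14].

## Interface

Orientations are given as a unit quaternion [x, y, z, w].
In Python, from plant import ctrl gives the robot as it stands.
- The arm moves only by the tool inch_along, called by a JSON object that holds its "fn" and its "kwargs". Schema: {"type":"object","properties":{"steps":{"type":"array","items":{"type":"number"},"minItems":7,"maxItems":70},"force":{"type":"number"},"only":{"type":"string"},"quiet":{"type":"boolean"},"lines":{"type":"string"}},"required":["steps"],"additionalProperties":false}. steps is one flat list of numbers that holds 1 to 10 rows one after another, with no inner brackets; each row has 7 numbers: dx, dy, dz in units of 25 mm, then a rotation vector rx, ry, rz in units of 0.05 rad, then the opening from 0.0 (shut) to 1.0 (fully open); each row is the pose to reach, as a shift and turn from the pose commanded when the call began, along the tool's axes at that moment; what a row does not reach only later rows make up. A row lasts 1/8 s, in which the tool goes at most 0.0625 m and 0.188 rad, less where a joint would pass 70% of its speed; a pose out of reach is approached as far as the arm can. The fingers move at their own pace and stop on an object; force is the grip in N (left out, the last holds). Time passes only in rows, so rows that do not move let the fingers close. The tool returns the time, the measured TCP pose, the force, the opening and the grip force at its end. only (a regular expression) keeps the lines of the reply that match it, lines (a string "A,B") keeps lines A to B, and quiet returns only ok. Input that does not fit is refused with a message, and nothing moves.
- ctrl.get_state(): the state, without advancing time (a new reading comes with each control period).
- ctrl.read_camera(name): name is "side" or "top"; returns a dict with "pixels" (384x512x3 uint8, red, green, blue), "camera_matrix" (3x3 intrinsics, pixels), "xyz" and "orientation" of the camera in the world. Camera axes: x right, y down, z forward; pixel columns grow to the right and rows downward; lengths in m; the calibration is good to about 2 mm. A picture is of the moment at which its call begins. There is no depth.
- ctrl.sign_off(): hands the job in; it is judged then, once.
The state is a dict: "time": time; "qpos": joint angles; "dq": joint speeds; "joint_efforts": joint torques, N m; "eef_pos": TCP position; "tcp_rot": TCP orientation; "contact_force": force on the tool from outside, world axes, zero at the start; "wrist_torque": the same for the moment, N m; "opening": opening from 0.0 (shut) to 1.0 (fully open); "finger_force": force on a finger pad.
Only numpy, scipy, OpenCV 4.12 (cv2) and the standard library are available. Lean on these libraries where they do the work, as an engineer would, in place of code of your own. Each camera call takes 0.05 s, during which the arm holds its last target. There are 200 camera calls.

## Working session

There is one attempt and no reset: what is moved stays moved. The work goes in short steps, Python scripts to look and compute and a tool call to move; the robot and the scene stay as the last step left them, time stands still between calls to the robot, and variables do not carry over. Pictures are saved under pics/ and viewed, at most 12 in all, crops included, and the job is handed in when it is done.

```bash
ls; mkdir -p pics; cat > h.py <<'E'
import numpy as np, cv2
from scipy.spatial.transform import Rotation as R
from plant import ctrl
def shot(n,f):
    c=ctrl.read_camera(n); cv2.imwrite('pics/'+f,c['pixels'][:,:,::-1]); return c
def proj(c,P):
    Rm=R.from_quat(c['orientation']).as_matrix(); p=(np.atleast_2d(P)-c['xyz'])@Rm; q=p@np.array(c['camera_matrix']).T
    return q[:,:2]/q[:,2:]
def ray(c,uv):
    d=np.linalg.inv(c['camera_matrix'])@np.array([uv[0],uv[1],1.]); d=R.from_quat(c['orientation']).as_matrix()@d
    return np.array(c['xyz']),d/np.linalg.norm(d)
def onz(c,uv,z):
    o,d=ray(c,uv); return o+d*(z-o[2])/d[2]
def tri(c1,u1,c2,u2):
    o1,d1=ray(c1,u1);o2,d2=ray(c2,u2)
    t=np.linalg.lstsq(np.stack([d1,-d2],1),o2-o1,rcond=None)[0]
    a=o1+t[0]*d1;b=o2+t[1]*d2; return (a+b)/2,np.linalg.norm(a-b)
E
python3 - <<'E'
from h import *
import pickle
s={n:shot(n,n+'0.png') for n in('side','top')}
pickle.dump(s,open('s0.pkl','wb'))
for n in s: print(n,s[n]['xyz'],R.from_quat(s[n]['orientation']).as_matrix()[:,2],s[n]['camera_matrix'])
st=ctrl.get_state();print(st)
E
```

```text
pics
plant.py
side [-0.19539616 -0.87881166  0.90272413] [ 0.50334152  0.68842181 -0.52222861] [[493.66515875   0.         266.65342917]
 [  0.         493.66515875 183.34913281]
 [  0.           0.           1.        ]]
top [0.33512643 0.07423278 1.18028998] [ 0.17299609 -0.00479319 -0.98491085] [[370.40696286   0.         258.01839323]
 [  0.         370.40696286 193.08661928]
 [  0.           0.           1.        ]]
{'time': 0.1, 'qpos': array([ 1.19595470e+00,  2.87134119e-01,  1.57804193e+00, -2.89842597e-05,
        1.27862906e+00, -1.50000757e-01]), 'dq': array([-0.00027425, -0.00201684, -0.00364548,  0.0021603 , -0.00024885,
        0.00053728]), 'joint_efforts': array([ 4.20629303e-04, -4.07296550e+01, -2.93697578e+01, -1.70119401e-04,
        3.37993806e-03, -8.56965443e-06]), 'eef_pos': array([0.15024592, 0.65744394, 0.23004135]), 'tcp_rot': array([ 1.12179553e-01,  9.93687337e-01, -1.07195372e-03, -2.73578508e-04]), 'contact_force': array([ 0.27601356, -0.6713883 , -0.2439402 ]), 'wrist_torque': array([-0.03346227, -0.0484309 , -0.04463194]), 'finger_force': 0.0, 'opening': 0.9983831242088509}
```

View pics/side0.png

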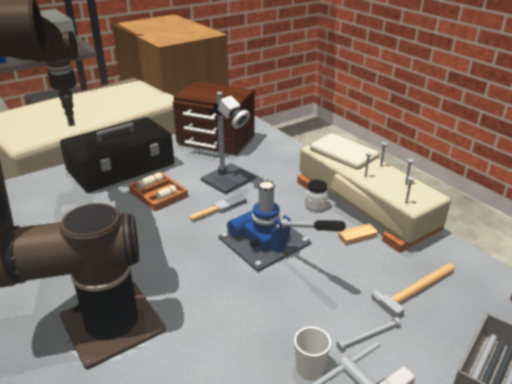

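View pics/top0.png

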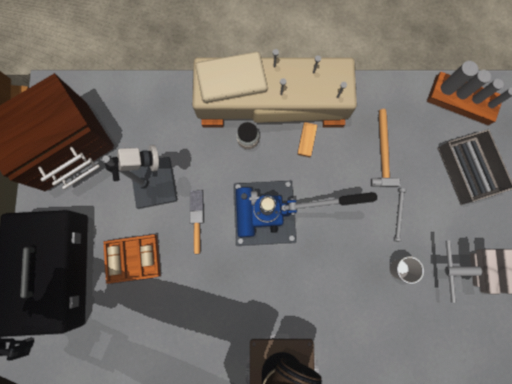

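The side view shows the barrel mouth at about (266,186), the grip at (330,225) and the lens at (241,118). The top view shows the mouth at about (268,204), the grip at (358,199) and the lens at (155,158). I'll zoom in to get these more exactly.

```bash
python3 - <<'E'
import pickle
from h import *
s=pickle.load(open('s0.pkl','rb'))
def crop(n,x,y,w,h,f): 
    return cv2.resize(s[n]['pixels'][y:y+h,x:x+w,::-1],None,fx=f,fy=f,interpolation=cv2.INTER_CUBIC)
a=np.hstack([crop('side',205,80,66,50,6),crop('top',105,135,66,50,6)])
b=np.hstack([crop('side',222,172,132,100,3),crop('top',225,165,132,100,3)])
cv2.imwrite('pics/crops.png',np.vstack([a,b]))
m=onz(s['top'],(268,204),.2); print(m, proj(s['side'],m))
print(tri(s['side'],(266,186),s['top'],(268,204)))
print(tri(s['side'],(241,118),s['top'],(155,158)))
for n in s:
    p=s[n]['pixels'].astype(int); x0,y0,x1,y1=(300,210,350,240) if n=='side' else (335,185,385,212)
    mk=(p.max(2)<55)[y0:y1,x0:x1]; ys,xs=np.nonzero(mk); print(n,len(xs),xs.min()+x0,xs.max()+x0,ys.min()+y0,ys.max()+y0,xs.mean()+x0,ys.mean()+y0)
E
```

```text
[0.47765627 0.04283264 0.2       ] [[266.3941052  184.56056117]]
(array([0.47760772, 0.04310994, 0.19542264]), np.float64(0.0016445360237035763))
(array([0.58719668, 0.33328974, 0.26194155]), np.float64(0.0013745535164676266))
side 198 315 343 222 229 329.2070707070707 225.3939393939394
top 313 339 376 193 204 357.31629392971246 198.16932907348243
```

View pics/crops.png

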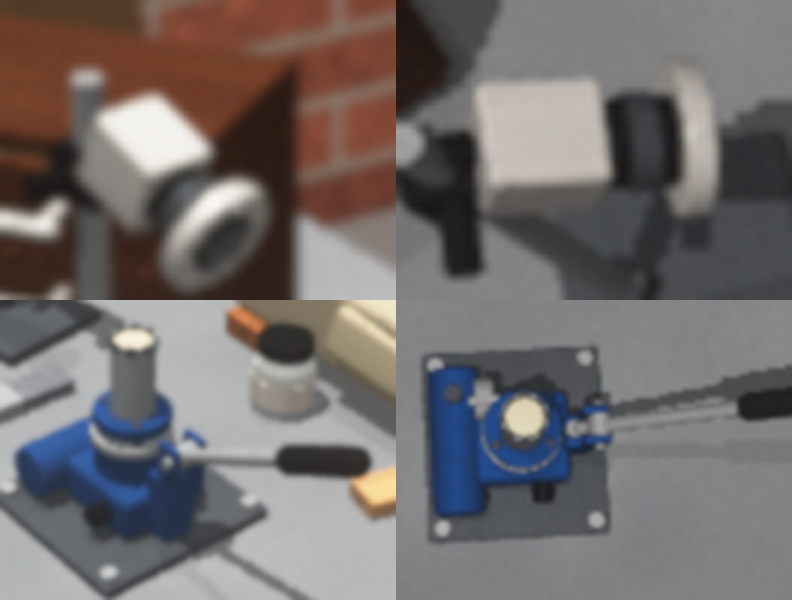

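```bash
python3 - <<'E'
import pickle
from h import *
s=pickle.load(open('s0.pkl','rb'));S,T=s['side'],s['top']
b,e=tri(S,(266.3,185.7),T,(267.5,204.3)); print('mouth',b,e, onz(S,(266.3,185.7),.2),onz(T,(267.5,204.3),.2))
b=(onz(S,(266.3,185.7),.2)+onz(T,(267.5,204.3),.2))/2
g,e=tri(S,(329.2,225.4),T,(357.3,198.2)); print('grip',g,e); d=(g-b)[:2];print('dist',np.linalg.norm(d),'expect',.075+.195*np.cos(.5),'z',.11+.195*np.sin(.5)); d/=np.linalg.norm(d);print('dir',d)
# plate corner bolts (top), z~.01
for q in [(435,365),(585,357),(442,528),(597,520)]:
    u=(225+(q[0]-396)/3,165+(q[1]-300)/3); print('bolt',u,onz(T,u,.015))
print('ring',onz(T,(153,146.7),.262),onz(T,(154.8,170),.262))
# camera base plate dark mask
p=T['pixels'].astype(int)
mk=((p.max(2)<75)*255).astype(np.uint8); 
c=cv2.resize(T['pixels'][130:225,95:195,::-1],None,fx=6,fy=6,interpolation=cv2.INTER_CUBIC); c2=cv2.convertScaleAbs(c,alpha=1.8)
cv2.imwrite('pics/cam.png',c2)
E
```

```text
mouth [0.47775115 0.04387289 0.19573998] 0.0006625261909970129 [0.47401739 0.03820374 0.2       ] [0.47684794 0.04417475 0.2       ]
grip [ 0.49216042 -0.1960737   0.20154041] 0.0015676270224901831
dist 0.23785188856345293 expect 0.2461285995686227 z 0.2034879800278196
dir [ 0.07032846 -0.99752389]
bolt (238.0, 186.66666666666666) [0.56075715 0.13264345 0.015     ]
bolt (288.0, 184.0) [ 0.56930308 -0.02771317  0.015     ]
bolt (240.33333333333334, 241.0) [0.38796682 0.12407818 0.015     ]
bolt (292.0, 238.33333333333331) [ 0.39596949 -0.03746831  0.015     ]
ring [0.6177811  0.33946227 0.262     ] [0.55629665 0.33200044 0.262     ]
```

View pics/cam.png

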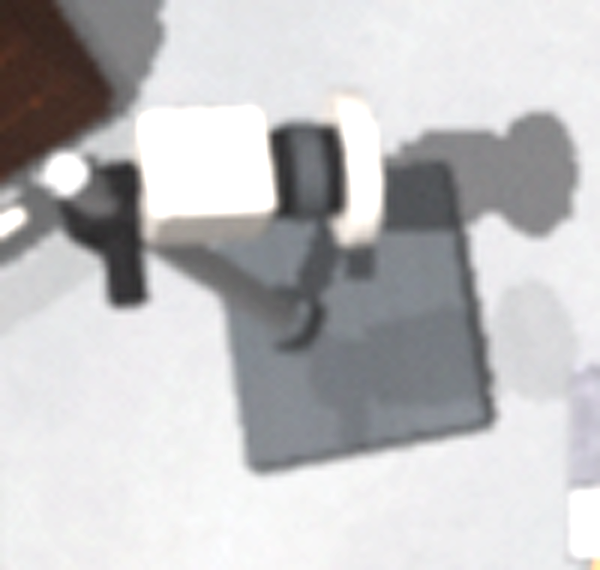

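```bash
python3 - <<'E'
import pickle
from h import *
s=pickle.load(open('s0.pkl','rb'));S,T=s['side'],s['top']
f=lambda x,y:(95+(x+.5)/6-.5,130+(y+.5)/6-.5)
for n,q,z in [('pl TR',(450,163),.012),('BR',(493,425),.012),('BL',(258,470),.012),('posttop',(67,172),.316),('postbase',(300,328),.012)]:
    print(n,onz(T,f(*q),z))
g=lambda x,y:(205+(x+.5)/6-.5,80+(y+.5)/6-.5)
print('posttop side',onz(S,g(88,78),.316), tri(S,g(88,78),T,f(67,172)))
print('ring front', tri(S,g(218,238),T,f(372,170)),tri(S,g(225,240),T,f(375,172)))
print('ring mid', tri(S,g(214,235),T,f(358,170)))
# calibration check: robot TCP not needed; base plate corners in side of extruder bolts
h=lambda x,y:(222+(x+.5)/3-.5,172+(y-300+.5)/3-.5)
for q in [(108,572),(250,500),(8,487)]: print('bolt side',onz(S,h(*q),.015))
cv2.imwrite('pics/c2.png',np.hstack([cv2.resize(S['pixels'][90:140,205:271,::-1],None,fx=8,fy=8,interpolation=cv2.INTER_CUBIC)]))
E
```

```text
pl TR [0.66074284 0.35616583 0.012     ]
BR [0.51690063 0.32768701 0.012     ]
BL [0.49295666 0.45106278 0.012     ]
posttop [0.57239152 0.43596113 0.316     ]
postbase [0.56955865 0.43277241 0.012     ]
posttop side [0.57232299 0.4390321  0.316     ] (array([0.57134567, 0.43579497, 0.31729489]), np.float64(0.001570976645059419))
ring front (array([0.58696938, 0.33082797, 0.25880098]), np.float64(0.0043274279584883425)) (array([0.5879433 , 0.32889504, 0.25789635]), np.float64(0.0006963046122010092))
ring mid (array([0.58765608, 0.33675094, 0.25808456]), np.float64(0.003234652129134848))
bolt side [ 0.3990426  -0.02977461  0.015     ]
bolt side [ 0.5730944 -0.0214381  0.015    ]
bolt side [0.39084452 0.13023061 0.015     ]
```

View pics/c2.png

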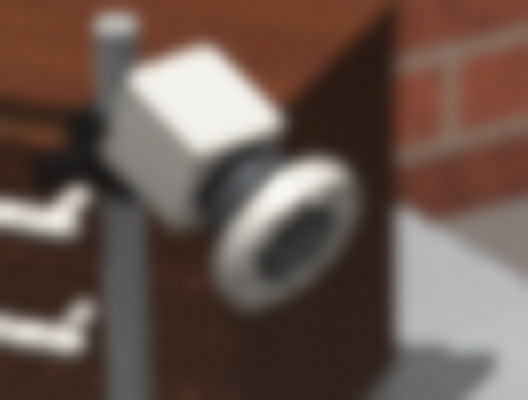

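```bash
python3 - <<'E'
import pickle
from h import *
s=pickle.load(open('s0.pkl','rb'));S,T=s['side'],s['top']
def ext(L,yx,c):
    d=np.array([yx,-np.sqrt(1-yx**2)]); lx=np.array([*d*np.cos(np.radians(25)),-np.sin(np.radians(25))]); y=np.array([-d[1],d[0],0]); z=np.cross(y,lx); 
    t=np.linspace(0,2*np.pi,100)[:,None]
    P=np.array(L)+.034*(np.cos(t)*y+np.sin(t)*z); q=proj(c,P); return q
for L,yx in [((.588,.331,.258),.17),((.588,.331,.252),.17),((.590,.334,.254),.19)]:
    q=ext(L,yx,T); q=(q-[95,130]+.5)*6-.5; print('top ext',q.min(0),q.max(0),q[[0,50]].ravel())
    q=ext(L,yx,S); q=(q-[205,90]+.5)*8-.5; print('side ext',q.min(0),q.max(0),q.mean(0))
def edge(c,n,x0,y0,x1,y1,f):
    p=c['pixels'][y0:y1,x0:x1].astype(int); m=((p.min(2)>150)&(p.max(2)-p.min(2)<45)).astype(np.uint8)
    print(n); print('\n'.join(''.join('#' if v else '.' for v in r) for r in m))
edge(S,'side from(225,106)',225,106,255,132,8); edge(T,'top from(145,142)',145,142,165,174,6)
E
```

```text
top ext [352.72534856  92.42656985] [387.47629671 251.99258668] [359.70007726  97.11710185 380.06757525 248.06844977]
side ext [230.59933806 171.73116605] [364.94741573 302.95921097] [298.62651983 237.42260444]
top ext [356.43303913  96.63698967] [391.18532926 255.19097911] [363.44930417 101.25671123 383.73937244 251.32353542]
side ext [230.93868493 185.92338735] [365.01526031 316.62049058] [298.82791123 251.34433371]
top ext [347.73338943  90.77673685] [383.86366042 249.52314828] [353.88252069  95.70930212 377.29576394 245.37469675]
side ext [231.96175643 177.16437774] [363.99909487 308.63029804] [298.81835841 242.95923329]
side from(225,106)
.#############................
..#########...................
...#####......................
..............................
..................###.........
...............#######........
..............########........
.............########.........
............#######...........
...........######.............
..........######..............
..........####................
.........####.................
.........###..................
.........##...
[... 347 characters left out ...]
..........
top from(145,142)
....................
....................
....................
....................
....................
....................
.......###..........
........###.........
........####........
........####........
........#####.......
........#####.......
........#####.......
........#####.......
........#####.......
........#####.......
........#####.......
.........####.......
.........####.......
.........####.......
.........####.......
.........####.......
.........####.......
....................
....................
....................
....................
....................
....................
....................
....................
....................
```

Third candidate fits best: lens at about (0.589, 0.334, 0.254), look yaw direction (0.18, -0.98). That puts the focus at about (0.609, 0.227, 0.203). The barrel is at (0.477, 0.043). Next I'll work out the shifts to the handle.

```bash
cat >> h.py <<'E'
def to(*W):
    s=ctrl.get_state(); Rt=R.from_quat(s['tcp_rot']).as_matrix()
    print('t',round(s['time'],2),'tcp',s['eef_pos'].round(4),'f',s['contact_force'].round(1),'op',round(s['opening'],3),'ff',round(s['finger_force'],1),'q',s['qpos'].round(2))
    for w in W: print(w,(Rt.T@(np.array(w)-s['eef_pos'])).round(4))
E
python3 -c "
from h import *
to((.15,.658,.33),(.34,.36,.33),(.42,.1,.33),(.47,-.1,.30),(.492,-.205,.26))"
```

```text
t 0.1 tcp [0.1502 0.6574 0.23  ] f [ 0.3 -0.7 -0.2] op 0.998 ff 0.0 q [ 1.2   0.29  1.58 -0.    1.28 -0.15]
(0.15, 0.658, 0.33) [ 0.0004  0.0003 -0.1   ]
(0.34, 0.36, 0.33) [-0.2513 -0.2479 -0.0995]
(0.42, 0.1, 0.33) [-0.3872 -0.4835 -0.099 ]
(0.47, -0.1, 0.3) [-0.4806 -0.6672 -0.0686]
(0.492, -0.205, 0.26) [-0.5254 -0.7646 -0.0284]
```

Units first: shifts go in units of 25 mm and turns go in units of 0.05 rad. So -0.35 m is -14, -0.31 m is -12.4.

{"fn": "inch_along", "kwargs": {"steps": [0, 0, -2.4, 0, 0, 0, 0, 0, 0, -4, 0, 0, 0, 0, -1.6, -1.6, -4, 0, 0, 0, 0, -3.4, -3.4, -4, 0, 0, 0, 0, -5, -5, -4, 0, 0, 0, 0, -6.8, -6.8, -4, 0, 0, 0, 0, -8.4, -8.4, -4, 0, 0, 0, 0, -10, -10, -4, 0, 0, 0, 0, -11.2, -12, -4, 0, 0, 0, 0, -12.4, -14, -4, 0, 0, 0, 0]}}

```text
time: 1.35
eef_pos: [0.3747, 0.2459, 0.3309]
tcp_rot: [0.112, 0.994, -0.0, -0.0]
contact_force: [0.9, -0.1, 0.3]
opening: -0.001
finger_force: 0.0
```

```bash
python3 -c "
from h import *
to((.42,.1,.33),(.47,-.1,.30),(.492,-.205,.26),(.492,-.205,.235))"
```

```text
t 1.35 tcp [0.3747 0.2459 0.3309] f [ 0.9 -0.1  0.3] op -0.001 ff 0.0 q [ 0.35 -0.3   1.98 -0.    1.46 -0.99]
(0.42, 0.1, 0.33) [-0.0766 -0.1322  0.0009]
(0.47, -0.1, 0.3) [-0.1699 -0.316   0.0309]
(0.492, -0.205, 0.26) [-0.2147 -0.4135  0.0709]
(0.492, -0.205, 0.235) [-0.2147 -0.4134  0.0959]
```

Scaled: -0.413 m is -16.52, -0.41 m is -16.4.

{"fn": "inch_along", "kwargs": {"steps": [-1.2, -2, 0, 0, 0, 0, 0, -2.2, -4, 0, 0, 0, 0, 0, -3.2, -6, 0, 0, 0, 0, 0, -4.4, -8, 0, 0, 0, 0, 0, -5.4, -10.2, 0.4, 0, 0, 0, 0, -6.6, -12.2, 0.8, 0, 0, 0, 0, -7.6, -14.2, 1.4, 0, 0, 0, 0, -8.6, -16.4, 2, 0, 0, 0, 0, -8.6, -16.52, 3, 0, 0, 0, 0, -8.6, -16.52, 3, 0, 0, 0, 0]}}

```text
time: 2.6
eef_pos: [0.4906, -0.2026, 0.2531]
tcp_rot: [0.113, 0.994, 0.002, -0.003]
contact_force: [0.4, 0.3, 1.0]
opening: -0.005
finger_force: 0.0
```

```bash
python3 - <<'E'
from h import *
to((.492,-.205,.22),(.493,-.233,.072))
c=shot('top','t1.png');d=shot('side','s1.png')
cv2.imwrite('pics/v1.png',np.hstack([cv2.resize(c['pixels'][160:260,240:400,::-1],(400,250)),cv2.resize(d['pixels'][130:290,220:380,::-1],(400,400))[:250]]))
E
```

```text
t 2.6 tcp [ 0.4906 -0.2026  0.2531] f [0.4 0.3 1. ] op -0.005 ff 0.0 q [-0.58 -0.05  1.9   0.    1.29 -1.93]
(0.492, -0.205, 0.22) [-0.0021 -0.0021  0.0331]
(0.493, -0.233, 0.072) [-0.0103 -0.0295  0.181 ]
```

View pics/v1.png

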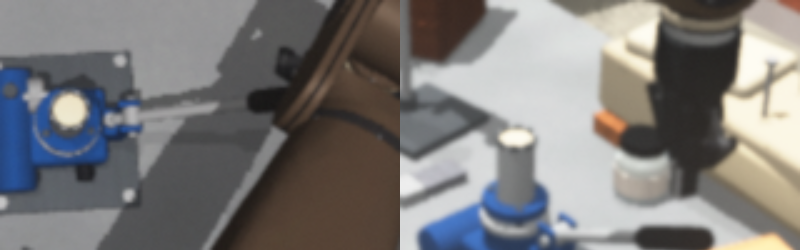

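The side crop shows the fingertips (685,195) hanging over the grip (675,238). I'll press a little to feel contact.

{"fn": "inch_along", "kwargs": {"steps": [-0.08, -0.08, 1.32, 0, 0, 0, 0, -0.12, -0.32, 2.4, 0, 0, 0, 0, -0.12, -0.32, 2.4, 0, 0, 0, 0]}}

```text
time: 3.08
eef_pos: [0.4944, -0.2109, 0.1982]
tcp_rot: [0.112, 0.994, -0.0, 0.001]
contact_force: [-1.1, 1.8, 6.0]
opening: -0.006
finger_force: 2.7
```

```bash
python3 - <<'E'
from h import *
to((.492,-.205,.235),(.493,-.233,.072))
d=shot('side','s2.png');cv2.imwrite('pics/v2.png',cv2.resize(d['pixels'][150:270,200:360,::-1],(640,480)))
E
```

```text
t 3.08 tcp [ 0.4944 -0.2109  0.1982] f [-1.1  1.8  6. ] op -0.006 ff 2.7 q [-0.59  0.01  1.95  0.    1.18 -1.94]
(0.492, -0.205, 0.235) [ 0.0036  0.0052 -0.0368]
(0.493, -0.233, 0.072) [-0.0031 -0.0218  0.1263]
```

View pics/v2.png

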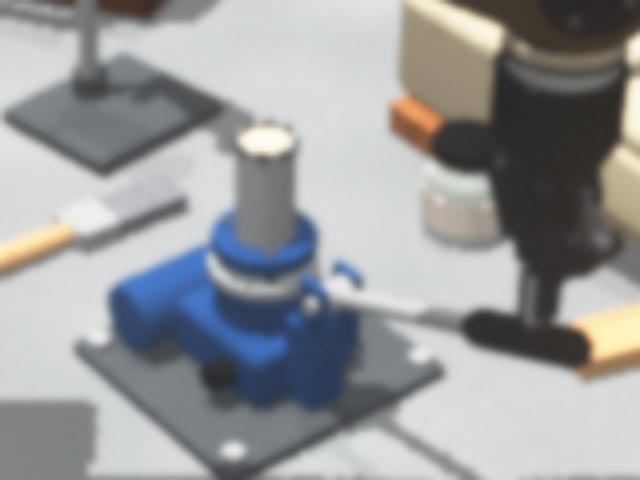

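The fingers press centrally on the grip and the handle is going down (6 N). On to the stop.

{"fn": "inch_along", "kwargs": {"steps": [-0.04, -0.4, 1.8, 0, 0, 0, 0, -0.08, -0.72, 3.6, 0, 0, 0, 0, -0.12, -0.84, 4.96, 0, 0, 0, 0, -0.12, -0.84, 4.96, 0, 0, 0, 0]}}

```text
time: 3.62
eef_pos: [0.4944, -0.2343, 0.0756]
tcp_rot: [0.111, 0.994, -0.002, 0.003]
contact_force: [-1.5, -3.6, 10.2]
opening: -0.002
finger_force: 5.4
```

{"fn": "inch_along", "kwargs": {"steps": [0, 0, 0.16, 0, 0, 0, 0, 0, 0, 0.16, 0, 0, 0, 0]}}

```text
time: 3.88
eef_pos: [0.4945, -0.2341, 0.0737]
tcp_rot: [0.111, 0.994, -0.002, 0.003]
contact_force: [-1.7, -0.1, 12.5]
opening: 0.001
finger_force: 5.9
```

{"fn": "inch_along", "kwargs": {"steps": [0, 0, 0.16, 0, 0, 0, 0, 0, 0, 0.16, 0, 0, 0, 0]}}

```text
time: 4.12
eef_pos: [0.4946, -0.2339, 0.0718]
tcp_rot: [0.111, 0.994, -0.002, 0.002]
contact_force: [-6.4, 2.6, 21.8]
opening: 0.0
finger_force: 10.6
```

{"fn": "inch_along", "kwargs": {"steps": [0, 0, 0.12, 0, 0, 0, 0, 0, 0, 0.12, 0, 0, 0, 0]}}

```text
time: 4.38
eef_pos: [0.4948, -0.234, 0.0715]
tcp_rot: [0.111, 0.994, -0.002, 0.002]
contact_force: [-12.3, 5.2, 35.5]
opening: 0.001
finger_force: 16.7
```

Stop found (z 0.0716, force jump), stroke 1 is complete. Now up, hold, and down again.

Scaled: -0.17 m is -6.8, -0.12 m is -4.8.

{"fn": "inch_along", "kwargs": {"steps": [0, 0.4, -2.4, 0, 0, 0, 0, 0, 0.72, -4.8, 0, 0, 0, 0, 0, 1.08, -6.8, 0, 0, 0, 0, 0, 1.08, -6.8, 0, 0, 0, 0, 0, 1.08, -6.8, 0, 0, 0, 0]}}

```text
time: 5.0
eef_pos: [0.4976, -0.2054, 0.2321]
tcp_rot: [0.112, 0.994, -0.0, 0.0]
contact_force: [-0.4, 0.1, -1.1]
opening: 0.0
finger_force: 0.0
```

```bash
python3 - <<'E'
from h import *
to((.492,-.205,.235),(.493,-.233,.072))
d=shot('side','s3.png');cv2.imwrite('pics/v3.png',cv2.resize(d['pixels'][150:270,200:360,::-1],(640,480)))
E
```

```text
t 5.0 tcp [ 0.4976 -0.2054  0.2321] f [-0.4  0.1 -1.1] op 0.0 ff 0.0 q [-0.58 -0.02  1.91 -0.    1.25 -1.93]
(0.492, -0.205, 0.235) [ 0.0055 -0.0009 -0.0029]
(0.493, -0.233, 0.072) [-0.0016 -0.0279  0.1601]
```

View pics/v3.png

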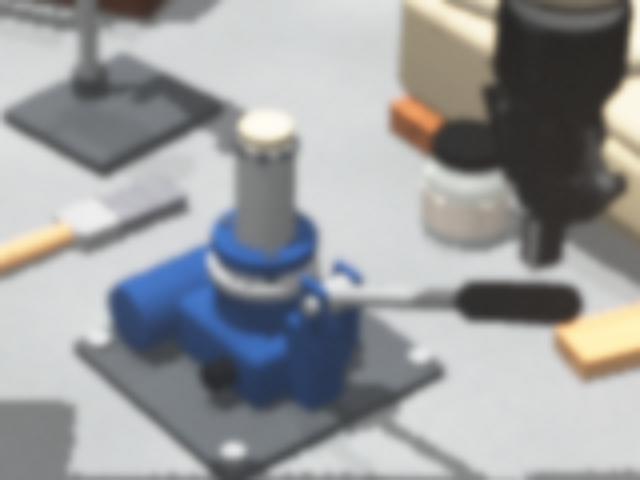

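The core now stands about 9 mm proud and the handle is fully up again. Strokes 2 to 5, checking the stop each time.

{"fn": "inch_along", "kwargs": {"steps": [0.16, -0.12, 2, 0, 0, 0, 0, 0.16, -0.48, 4, 0, 0, 0, 0, 0.16, -0.88, 6, 0, 0, 0, 0, 0.16, -1.08, 6.64, 0, 0, 0, 0, 0.16, -1.08, 6.72, 0, 0, 0, 0, 0.16, -1.08, 6.72, 0, 0, 0, 0, 0.16, -1.08, 6.72, 0, 0, 0, 0]}}

```text
time: 5.92
eef_pos: [0.4893, -0.2301, 0.0719]
tcp_rot: [0.112, 0.994, 0.003, -0.001]
contact_force: [-15.1, 15.6, 49.7]
opening: -0.001
finger_force: 22.4
```

{"fn": "inch_along", "kwargs": {"steps": [0, 0.4, -2.4, 0, 0, 0, 0, 0, 0.72, -4.8, 0, 0, 0, 0, 0, 1.08, -6.72, 0, 0, 0, 0, 0, 1.08, -6.72, 0, 0, 0, 0, 0, 1.08, -6.72, 0, 0, 0, 0]}}

```text
time: 6.55
eef_pos: [0.4926, -0.2046, 0.229]
tcp_rot: [0.112, 0.994, 0.001, -0.002]
contact_force: [-0.2, -0.1, -1.2]
opening: 0.0
finger_force: 0.0
```

{"fn": "inch_along", "kwargs": {"steps": [0, -0.12, 2, 0, 0, 0, 0, 0, -0.48, 4, 0, 0, 0, 0, 0, -0.88, 6, 0, 0, 0, 0, 0, -1.08, 6.48, 0, 0, 0, 0, 0, -1.08, 6.48, 0, 0, 0, 0, 0, -1.08, 6.48, 0, 0, 0, 0, 0, -1.08, 6.48, 0, 0, 0, 0]}}

```text
time: 7.42
eef_pos: [0.4888, -0.2317, 0.0721]
tcp_rot: [0.113, 0.994, 0.001, 0.0]
contact_force: [-3.4, 6.3, 22.9]
opening: 0.002
finger_force: 10.6
```

{"fn": "inch_along", "kwargs": {"steps": [0, 0.4, -2.4, 0, 0, 0, 0, 0, 0.72, -4.8, 0, 0, 0, 0, 0, 1.08, -6.56, 0, 0, 0, 0, 0, 1.08, -6.56, 0, 0, 0, 0, 0, 1.08, -6.56, 0, 0, 0, 0]}}

```text
time: 8.05
eef_pos: [0.4922, -0.2046, 0.23]
tcp_rot: [0.112, 0.994, 0.001, -0.003]
contact_force: [0.2, 0.5, -0.3]
opening: 0.004
finger_force: 0.0
```

Scaled: 0.164 m is 6.56, 0.15 m is 6.

{"fn": "inch_along", "kwargs": {"steps": [0, -0.12, 2, 0, 0, 0, 0, 0, -0.48, 4, 0, 0, 0, 0, 0, -0.88, 6, 0, 0, 0, 0, 0, -1.08, 6.56, 0, 0, 0, 0, 0, -1.08, 6.56, 0, 0, 0, 0, 0, -1.08, 6.56, 0, 0, 0, 0, 0, -1.08, 6.56, 0, 0, 0, 0]}}

```text
time: 8.93
eef_pos: [0.4889, -0.232, 0.072]
tcp_rot: [0.113, 0.994, 0.0, 0.001]
contact_force: [-4.4, 5.5, 23.1]
opening: -0.0
finger_force: 10.6
```

{"fn": "inch_along", "kwargs": {"steps": [0, 0.4, -2.4, 0, 0, 0, 0, 0, 0.72, -4.8, 0, 0, 0, 0, 0, 1.08, -6.56, 0, 0, 0, 0, 0, 1.08, -6.56, 0, 0, 0, 0, 0, 1.08, -6.56, 0, 0, 0, 0]}}

```text
time: 9.55
eef_pos: [0.4922, -0.2046, 0.2298]
tcp_rot: [0.112, 0.994, 0.001, -0.003]
contact_force: [-0.3, 0.3, -0.8]
opening: -0.002
finger_force: 0.0
```

{"fn": "inch_along", "kwargs": {"steps": [0, -0.12, 2, 0, 0, 0, 0, 0, -0.48, 4, 0, 0, 0, 0, 0, -0.88, 6, 0, 0, 0, 0, 0, -1.08, 6.56, 0, 0, 0, 0, 0, -1.08, 6.56, 0, 0, 0, 0, 0, -1.08, 6.56, 0, 0, 0, 0, 0, -1.08, 6.56, 0, 0, 0, 0]}}

```text
time: 10.42
eef_pos: [0.489, -0.2322, 0.072]
tcp_rot: [0.113, 0.994, 0.0, 0.001]
contact_force: [-3.6, 4.5, 22.2]
opening: 0.002
finger_force: 10.6
```

{"fn": "inch_along", "kwargs": {"steps": [0, 0.4, -2.4, 0, 0, 0, 0, 0, 0.72, -4.8, 0, 0, 0, 0, 0, 1.08, -6.8, 0, 0, 0, 0, 0, 1.08, -9.2, 0, 0, 0, 0, 0, 1.08, -11.6, 0, 0, 0, 0, 0, 1.08, -12, 0, 0, 0, 0, 0, 1.08, -12, 0, 0, 0, 0]}}

```text
time: 11.3
eef_pos: [0.4932, -0.2054, 0.3667]
tcp_rot: [0.112, 0.994, 0.001, -0.002]
contact_force: [0.4, 0.5, -0.4]
opening: -0.001
finger_force: 0.0
```

```bash
python3 - <<'E'
from h import *
import pickle
c=shot('top','t4.png');d=shot('side','s4.png');pickle.dump({'top':c,'side':d},open('s4.pkl','wb'))
cv2.imwrite('pics/v4.png',np.hstack([cv2.resize(c['pixels'][165:245,225:305,::-1],(400,400),interpolation=2),cv2.resize(d['pixels'][150:230,225:305,::-1],(400,400),interpolation=2)]))
to()
E
```

```text
t 11.4 tcp [ 0.4927 -0.2049  0.365 ] f [ 0.1 -0.2 -0.8] op 0.002 ff 0.0 q [-0.58 -0.1   1.75 -0.    1.5  -1.93]
```

View pics/v4.png

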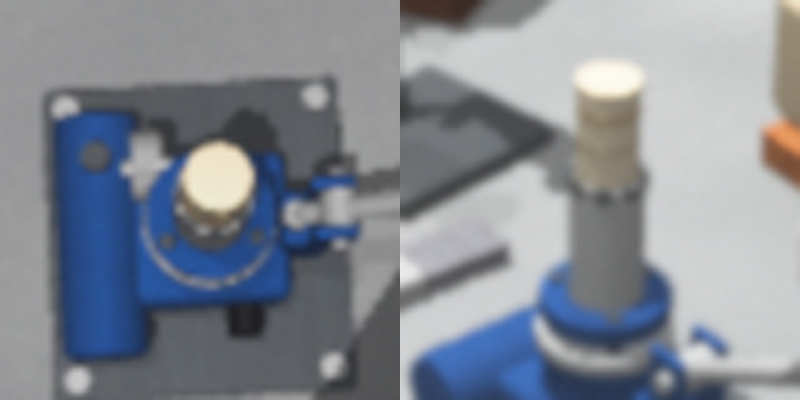

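The core stands out clearly above the rim. Its top centre is at crop (217,176) in the top view and (208,79) in the side view, and the handle is back up.

```bash
python3 - <<'E'
from h import *
import pickle
s=pickle.load(open('s4.pkl','rb'));S,T=s['side'],s['top']
p,e=tri(S,(266.2,165.4),T,(268.0,199.8));print(p,e,onz(S,(266.2,165.4),.256),onz(T,(268.0,199.8),.256))
q=(.477,.0425)
to((*q,.36),(*q,.32),(*q,.222))
E
```

```text
[0.47899151 0.04514787 0.25835322] 0.00199846564128295 [0.48044971 0.04882114 0.256     ] [0.48022951 0.04455573 0.256     ]
t 11.4 tcp [ 0.4927 -0.2049  0.365 ] f [ 0.1 -0.2 -0.8] op 0.002 ff 0.0 q [-0.58 -0.1   1.75 -0.    1.5  -1.93]
(0.477, 0.0425, 0.36) [0.0706 0.2377 0.0061]
(0.477, 0.0425, 0.32) [0.0703 0.2376 0.0461]
(0.477, 0.0425, 0.222) [0.0696 0.2373 0.1441]
```

{"fn": "inch_along", "kwargs": {"steps": [0.8, 2, 0, 0, 0, 0, 1, 1.4, 4, 0, 0, 0, 0, 1, 2, 6, 0, 0, 0, 0, 1, 2.4, 8, 0, 0, 0, 0, 1, 2.8, 9.52, 0, 0, 0, 0, 1, 2.8, 9.56, 0, 0, 0, 0, 1, 2.8, 9.56, 0, 0, 0, 0, 1]}}

```text
time: 12.28
eef_pos: [0.4783, 0.043, 0.3673]
tcp_rot: [0.112, 0.994, -0.0, -0.002]
contact_force: [0.3, -0.2, -0.1]
opening: 0.999
finger_force: 0.0
```

```bash
python3 - <<'E'
from h import *
q=(.4785,.0445)
to((*q,.30),(*q,.222))
E
```

```text
t 12.28 tcp [0.4783 0.043  0.3673] f [ 0.3 -0.2 -0.1] op 0.999 ff 0.0 q [-0.12 -0.23  1.86 -0.    1.51 -1.47]
(0.4785, 0.0445, 0.3) [-0.0001  0.0016  0.0673]
(0.4785, 0.0445, 0.222) [-0.0004  0.0016  0.1453]
```

Scaled: 0.145 m is 5.8, 0.13 m is 5.2.

{"fn": "inch_along", "kwargs": {"steps": [0, 0.04, 1.6, 0, 0, 0, 1, 0, 0.04, 3.2, 0, 0, 0, 1, 0, 0.04, 4.4, 0, 0, 0, 1, 0, 0.04, 5.2, 0, 0, 0, 1, 0, 0.04, 5.8, 0, 0, 0, 1, 0, 0.04, 5.8, 0, 0, 0, 1], "force": 40}}

```text
time: 13.02
eef_pos: [0.4782, 0.0436, 0.2227]
tcp_rot: [0.113, 0.994, -0.0, -0.002]
contact_force: [0.7, -0.9, 0.4]
opening: 0.999
finger_force: 0.0
```

```bash
python3 - <<'E'
from h import *
q=(.4785,.0445)
c=shot('top','t5.png');d=shot('side','s5.png')
cv2.imwrite('pics/v5.png',np.hstack([cv2.resize(c['pixels'][165:245,225:305,::-1],(400,400),interpolation=2),cv2.resize(d['pixels'][130:210,225:305,::-1],(400,400),interpolation=2)]))
to((*q,.222))
E
```

```text
t 13.12 tcp [0.4793 0.0439 0.2249] f [ 0.1  0.1 -0.1] op 1.0 ff 0.0 q [-0.12 -0.15  2.05 -0.    1.24 -1.47]
(0.4785, 0.0445, 0.222) [0.001  0.0004 0.0029]
```

View pics/v5.png

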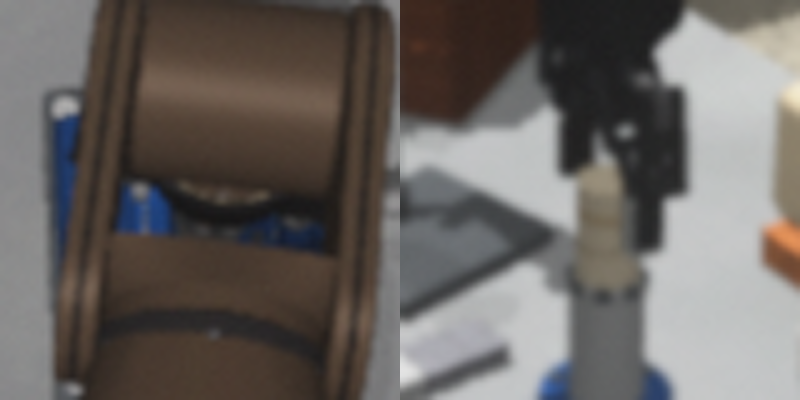

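The fingers straddle the core's upper end, with the right finger at crop (648,210). Now I'll close and lift.

Scaled: 0.002 m is 0.08.

{"fn": "inch_along", "kwargs": {"steps": [0, 0, 0.08, 0, 0, 0, 0, 0, 0, 0.08, 0, 0, 0, 0, 0, 0, 0.08, 0, 0, 0, 0, 0, 0, 0.08, 0, 0, 0, 0, 0, 0, 0.08, 0, 0, 0, 0, 0, 0, 0.08, 0, 0, 0, 0], "force": 60}}

```text
time: 13.88
eef_pos: [0.4793, 0.0444, 0.2229]
tcp_rot: [0.112, 0.994, 0.0, 0.001]
contact_force: [0.2, 0.1, 3.2]
opening: 0.398
finger_force: 59.7
```

Scaled: -0.13 m is -5.2, -0.12 m is -4.8.

{"fn": "inch_along", "kwargs": {"steps": [0, 0, -0.4, 0, 0, 0, 0, 0, 0, -1.2, 0, 0, 0, 0, 0, 0, -2.4, 0, 0, 0, 0, 0, 0, -3.6, 0, 0, 0, 0, 0, 0, -4.8, 0, 0, 0, 0, 0, 0, -5.2, 0, 0, 0, 0, 0, 0, -5.2, 0, 0, 0, 0, 0, 0, -5.2, 0, 0, 0, 0], "force": 70}}

```text
time: 14.88
eef_pos: [0.4782, 0.0444, 0.3503]
tcp_rot: [0.112, 0.994, -0.0, -0.002]
contact_force: [0.1, 0.4, -3.1]
opening: 0.393
finger_force: 69.8
```

```bash
python3 - <<'E'
from h import *
import pickle
c=shot('top','t6.png');d=shot('side','s6.png');pickle.dump({'top':c,'side':d},open('s6.pkl','wb'))
cv2.imwrite('pics/v6.png',cv2.resize(d['pixels'][110:210,210:310,::-1],(600,600),interpolation=2))
to()
s=ctrl.get_state(); P=s['eef_pos']; print('proj tcp',proj(d,P), 'lower end if g=TCP-.054', proj(d,P-[0,0,.054]))
E
```

```text
t 14.97 tcp [0.4783 0.0444 0.3505] f [ 1.4  0.7 -2.2] op 0.394 ff 69.8 q [-0.12 -0.22  1.88 -0.    1.48 -1.46]
proj tcp [[266.98705637 134.13737117]] lower end if g=TCP-.054 [[266.71324651 152.81627072]]
```

View pics/v6.png

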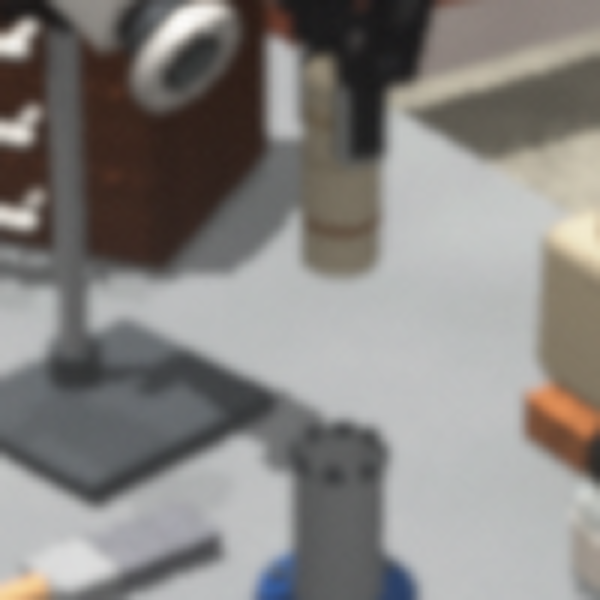

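The core hangs straight, with its lower end centre at crop (341,255), which fits the predicted (266.7,152.8). So core_view is 29 mm beyond the TCP.

```bash
cat >> h.py <<'E'
a=np.radians(25)
def goal(L,yx,off=.029):
    d=np.array([yx,-np.sqrt(1-yx**2)]); l=np.array([*d*np.cos(a),-np.sin(a)]); u=np.array([*d*np.sin(a),np.cos(a)])
    F=np.array(L)+.12*l; s=ctrl.get_state(); Rt=R.from_quat(s['tcp_rot']).as_matrix(); zt=Rt[:,2]
    ax=np.cross(zt,-u); n=np.linalg.norm(ax); th=np.arctan2(n,zt@-u); 
    P=F+off*u; print('F',F.round(4),'P',P.round(4),'shift',(Rt.T@(P-s['eef_pos'])).round(4),'rot',(Rt.T@(ax/n*th)).round(4)); return F,u
E
python3 - <<'E'
from h import *
goal((.589,.334,.254),.18); to()
E
```

```text
F [0.6086 0.227  0.2033] P [0.6108 0.215  0.2296] shift [-0.0915  0.1959  0.1206] rot [-0.4012  0.1692  0.    ]
t 14.97 tcp [0.4783 0.0444 0.3505] f [ 1.4  0.7 -2.2] op 0.394 ff 69.8 q [-0.12 -0.22  1.88 -0.    1.48 -1.46]
```

Scaled: 0.196 m is 7.84, 0.193 m is 7.72, -0.401 rad is -8.02.

{"fn": "inch_along", "kwargs": {"steps": [-0.6, 1.2, 0, -1.6, 0.68, 0, 0, -1.2, 2.6, 0.4, -3.2, 1.36, 0, 0, -2, 4, 1.2, -4.8, 2, 0, 0, -2.6, 5.4, 2, -6.4, 2.7, 0, 0, -3.2, 6.6, 2.8, -8.02, 3.38, 0, 0, -3.6, 7.4, 3.6, -8.02, 3.38, 0, 0, -3.66, 7.72, 4.4, -8.02, 3.38, 0, 0, -3.66, 7.84, 4.8, -8.02, 3.38, 0, 0, -3.66, 7.84, 4.8, -8.02, 3.38, 0, 0, -3.66, 7.84, 4.8, -8.02, 3.38, 0, 0]}}

```text
time: 16.23
eef_pos: [0.6121, 0.2147, 0.2336]
tcp_rot: [0.109, 0.97, 0.207, -0.06]
contact_force: [1.0, 0.1, -1.6]
opening: 0.394
finger_force: 70.0
```

```bash
python3 - <<'E'
from h import *
import pickle
c=shot('top','t7.png');d=shot('side','s7.png');pickle.dump({'top':c,'side':d},open('s7.pkl','wb'))
cv2.imwrite('pics/v7.png',np.hstack([cv2.resize(c['pixels'][120:220,100:200,::-1],(400,400),interpolation=2),cv2.resize(d['pixels'][80:180,210:310,::-1],(400,400),interpolation=2)]))
F,u=goal((.589,.334,.254),.18); to()
for n,k in(('top',c),('side',d)):
  o=np.array([100,120]) if n=='top' else np.array([210,80])
  for w,P in(('F',F),('low',F-.025*u),('lens',(.589,.334,.254))): print(n,w,((proj(k,P)[0]-o+.5)*4-.5).round(1))
E
```

```text
F [0.6086 0.227  0.2033] P [0.6108 0.215  0.2296] shift [ 0.0008 -0.0018  0.0041] rot [0.0006 0.0055 0.    ]
t 16.32 tcp [0.6122 0.2147 0.2339] f [ 0.  -0.4 -3. ] op 0.388 ff 70.0 q [ 0.02  0.23  1.69  0.44  1.32 -1.46]
top F [401.9 146.8]
top low [391.8 158.3]
top lens [223.3 155. ]
side F [225.7 263.3]
side low [215.6 284.7]
side lens [127.9 161.8]
```

View pics/v7.png

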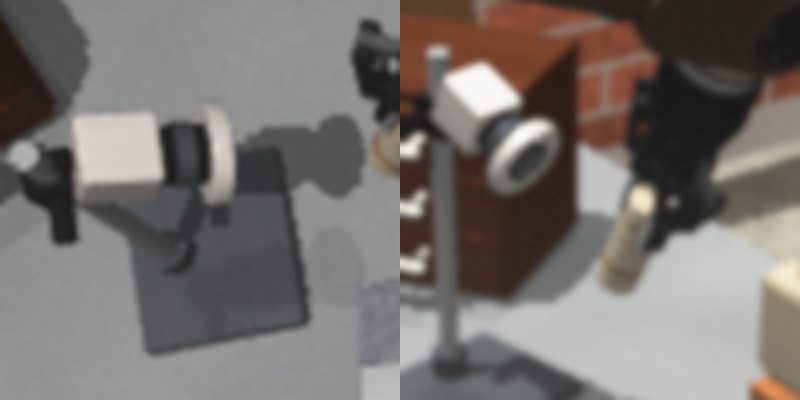

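Both views agree: the core leans back by 25° in front of the lens (lens at side crop (125,158), lower end at about (218,282)), and it is within about 4 mm of the goal. One small correction, then I'll let it settle.

Units first: shifts go in units of 25 mm and turns go in units of 0.05 rad. So 0.003 m is 0.12, -0.001 m is -0.04, 0.005 rad is 0.1.

{"fn": "inch_along", "kwargs": {"steps": [0.04, -0.04, 0.12, 0, 0.1, 0, 0, 0.04, -0.04, 0.12, 0, 0.1, 0, 0, 0.04, -0.04, 0.12, 0, 0.1, 0, 0, 0.04, -0.04, 0.12, 0, 0.1, 0, 0, 0.04, -0.04, 0.12, 0, 0.1, 0, 0, 0.04, -0.04, 0.12, 0, 0.1, 0, 0]}}

```text
time: 17.08
eef_pos: [0.6104, 0.2156, 0.2294]
tcp_rot: [0.109, 0.97, 0.207, -0.063]
contact_force: [0.4, 0.1, -2.0]
opening: 0.393
finger_force: 70.0
```

```bash
python3 - <<'E'
from h import *
goal((.589,.334,.254),.18); to()
print(ctrl.sign_off())
E
```

```text
F [0.6086 0.227  0.2033] P [0.6108 0.215  0.2296] shift [-0.0005 -0.0004 -0.0004] rot [ 0.0001 -0.0018  0.    ]
t 17.07 tcp [0.6104 0.2156 0.2294] f [ 0.4  0.1 -2. ] op 0.393 ff 70.0 q [ 0.02  0.23  1.69  0.45  1.32 -1.46]
the job is handed in; nothing more can be done
None
```

I gave the pump five full strokes, lifted the core out by its upper end, and handed the job in at 17 s with the core held steady at the camera's focus, leaning back 25° (tool within about 1 mm of the focus I measured from the images, itself good to a few mm); one stroke pressed the handle stop with about 50 N at the fingertips.

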